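Fit the keyed drum into the spindle sander

ROBOT

A 6-joint arm with a two-finger parallel gripper is mounted at the origin on the work surface. World frame = base frame: x ahead of the robot, y to its left, z up, the work surface at z = 0. Lengths are in m, angles in rad, forces in N, time in s.
With the tool pointing down it reaches from about 0.375 to 0.75 m from the base axis. Payload 9 kg.
Tool frame: the origin (TCP) lies at the very end of the fingers, on their centre line; the grasp point (between the pads) lies 19 mm behind it (arm.grasp_offset is the distance from the TCP to the grasp point, in m); z points along the fingers, y is the direction in which the jaws open and shut (so a half turn about z gives the same grasp; the last joint's range is limited). The gripper opens to 85 mm and grips with 20 to 120 N. Pads are 22 mm wide; open, the fingers measure 114 mm over their backs; the gripper's body (76 mm by 85 mm) begins 54 mm behind the grasp point. The pads swing forward as they close: fully open they stand 13 mm farther back than shut.
Start: joints at [-1.446, 0.104, 0.097, 1.564, 0, 1.353], TCP at [0.202, -0.565, 0.231] pointing down, gripper open.
Joint ranges: [-2.99, 2.99], [-0.84, 1.86], [-1.1, 1.16], [-1.84, 2.11], [-1.51, 1.56], [-3.14, 3.14]. Speed limits (rad/s): [2.22, 2.22, 2.57, 3.14, 3.14, 3.14].

INTERFACE

Orientations are given as a rotation vector (axis times angle).
In Python, from workcell import arm gives the robot as it stands. Calls block until the motion is done:
- arm.move_ptp(position, orientation): joint-space move of the TCP to a pose.
- arm.move_l(position, velocity=0.15, ori=None): straight line of the TCP; ori=None keeps the orientation; velocity is the mean speed in m/s.
- arm.move_j(angles): joint-space move.
- arm.command_gripper(opening): finger opening in m; the grip force is fixed at half the most; returns when the fingers have stopped.
- arm.pause(seconds).
- arm.inverse_kinematics(position, orientation): joint angles nearest the present ones, or None.
- arm.get_obs(): the state.
- arm.grab_frame(name): name is "scene" or "top" or "wrist"; returns (picture, depth): 400x640x3 uint8, red, green, blue; 400x640 float32, m along the optical axis (not along the pixel's ray), 0 where there is no reading.
- arm.camera_params(name): a dict with "intrinsics" (3x3 intrinsics, pixels), "camera_from_world" (4x4, takes a point from world to camera coordinates). Camera axes: x right, y down, z forward; pixel columns grow to the right and rows downward; lengths in m; the calibration is good to about 2 mm. The wrist camera is an equidistant fisheye: a pixel r from the principal point sees the ray r / f radians off the axis. A picture is of the moment at which its call begins: read the wrist's pose just before it. camera_params takes no time and is no camera call; for the wrist camera it gives the pose at the moment of the call.
A pose or a line that the arm cannot do raises arm.Unreachable and nothing moves.
- arm.hand_in(): hands the job in, once; it reports no verdict.
Trained networks look in the newest picture that a camera, given by its name, has taken for a name from the list of things; names that differ only in an ending like _2 or _b are one class to them, and where a whole thing is asked for, a point or a joint stands for the part that bears it (a point fixed in the world has none). Each returns a list of dicts, best first, with "score" (0 to 1); they miss things now and then, are a little off and sometimes report something else, mostly with a low value. They report only what shows in the picture. A call takes as long as a camera call. They do not tell look-alikes from the thing itself.
- arm.cut_out(query, camera): "region" (400x640 bool, what is visible of it) and "point" ([column, row] in pixels, amid what is visible of it).
The state is a dict: "clock": time; "joints": joint angles; "joint_vel": joint speeds; "joint_efforts": joint torques, N m; "tcp_pos": TCP position; "eef_rot": TCP orientation; "wrist_force": force on the tool from outside, world axes, zero at the start; "ft_torque": the same for the moment, N m; "gripper_width": finger opening in m.
Only numpy, scipy, OpenCV 4.12 (cv2) and the standard library are available. Lean on these libraries where they do the work, as an engineer would, in place of code of your own. Each camera call takes 0.05 s, during which the arm holds its last target. There are 200 camera calls.

TASK

Get the spindle sander ready: first push the loose hub unit along its bed until it butts flush against the belt housing. Then take the middle-sized sanding drum (the one with a bar across its top) out of the wooden rack and push its keyed shaft down into the hub, turning it until the keys slip in, and go on pushing against the spring until the drum's flange sits fully home on the hub. Finish holding it there, still gripped and pressed down, so that someone can tighten the screw; do not let go, and leave everything else where it stands.

Things in the scene. Friction and masses are not known exactly. Their poses are not given: they have to be found in the camera images.
- housing_face (a point): Middle of the flat front face of the fixed belt housing (100 mm wide, top 80 mm above the table), 45 mm above the table. x points along the bed, from its open end into the housing (roughly away from the robot), z up. The loose hub unit must end up flush against this face.
- unit_back (a point): Middle of the loose hub unit's back face, which must meet the housing; 30 mm above the unit's underside. x points out of that face towards the housing, z up. At the start 30 to 65 mm are open before the housing. The unit's near face lies 80 mm behind this point. It slides with plain friction (about 3 to 10 N).
- hub_mouth (a point): Centre of the hub's mouth in the hub unit, level with the hub's top face, 62 mm above the unit's underside; axes as the unit's. Bore 23 mm wide with two opposite keyways, each 9 mm wide, reaching 16.5 mm from the axis. The hub sits turned: the line through the keyways is up to 0.6 rad either way from the unit's x. This angle is not reported (it shows from above): turn the shaft until the keys drop in.
- drum_mid (a point): Middle of the drum to be fitted, on its axis, half-way up the cylinder: rough brown, 44 mm in diameter, 70 mm high, 0.25 kg, middle-sized of the three in the rack, the only one with a bar (30 x 6 mm, 6 mm high) across its top. Upright. x points along the bar and the line through both keys (a half turn makes no difference), at first within 0.5 rad of the rack's row.
- flange_under (a point): Same drum, same axes: point on its axis under its flange (50 mm wide, 6 mm thick), 41 mm below drum_mid. The 20 mm shaft reaches 45 mm further down: its lowest 15 mm is plain (last 4 mm tapered), then two opposite keys, 20 mm long, 6 mm wide, reach 15 mm from the axis. Keys out of line rest on the hub's face with the flange 30 mm above it; home, the flange rests on it.
- rack: Fixed wooden rack 260 mm long (x), 70 mm wide (y), 55 mm high, origin at the centre of its underside, z up; three holes of 37 mm diameter in a row along x, 85 mm apart, the middle one at its centre. A drum stands in each on its flange, in any order.
- sander_bed: Fixed sander bed, origin on the table 70 mm before the housing's face, axes as housing_face. A plate 100 mm wide, top 15 mm above the table, reaches 180 mm out from the face, with two guide rails along it (8 mm wide, tops 25 mm above the table, 64 mm apart inside). Behind the housing a motor.
- thin_drum: Another drum in the rack, 30 mm in diameter and 70 mm high, a round nut on top; origin under its flange. To be left alone.
- thick_drum: Another drum in the rack, 60 mm in diameter and 70 mm high, a round nut on top; origin under its flange. To be left alone.
- wax_tin: Steel tin, 60 mm in diameter, 38 mm high, between bed and rack; origin at its underside. To be left alone.
- sanding_block: Cork block, 85 x 50 x 30 mm; origin at its underside. To be left alone.
- candlestick: White turned candlestick, 138 mm high, 76 mm wide; origin at its underside. To be left alone.
- oil_bottle: Green bottle, 60 mm in diameter, 150 mm high; origin at its underside. To be left alone.
- hub_unit: Loose aluminium block on the bed between the rails (2 mm play each side), 80 mm long (x), 60 wide (y), 58 high, about 0.9 kg; origin at the centre of its underside. Its hub is stiff to turn (0.2 N m), with end stops. A sprung plunger in it meets the shaft's tip when the flange is 14 mm above the hub's face: 2.5 N there, 6.7 N fully home. Let go, the drum would rise again.
- keyed_drum: The drum to be fitted as a whole, origin and axes as flange_under.
Things that resemble listed ones, but are neither listed nor needed, are in the scene too. Leave any purple or yellow look-alike of the keyed_drum alone.

How it is judged:
On the way, in this order (a step that is already met when the one before it is completed fails the run):
1. the hub unit is butted flush against the belt housing, before the drum's shaft is in the hub (x of unit_back in the frame of housing_face above -0.003 m and angle between the x axis of unit_back and the x axis of housing_face, either way round below 0.05 rad and distance between flange_under and hub_mouth above 0.06 m), for 0.2 s.
2. the keyed drum is lifted out of the rack (height (world z) of flange_under above 0.09 m), for 0.1 s.
3. the drum is held fully home in the hub (z of flange_under in the frame of hub_mouth below 0.0025 m and horizontal distance between flange_under and hub_mouth below 0.003 m and angle between the z axis of flange_under and the z axis of hub_mouth, either way round below 0.06 rad and contact force between the fingers and keyed_drum above 2 N), for 0.2 s.
At the end, for the whole second after the job is handed in: Hub unit flush with the housing (gap under 3 mm, in line within 0.05 rad); the drum's flange within 2.5 mm of the hub face, centred within 3 mm, upright within 0.06 rad; the fingers still hold it (over 2 N) and it presses on hub and spring with over 4 N, at rest (all of step 3 and x of unit_back in the frame of housing_face above -0.003 m and angle between the x axis of unit_back and the x axis of housing_face, either way round below 0.05 rad and contact force between keyed_drum and hub_unit above 4 N and linear speed of keyed_drum below 0.02 m/s); the arm keeps its last pose, push and grip.
It fails at once if another drum in the rack is moved by more than 30 mm (distance of any of thin_drum, thick_drum from where it was at the start of the episode above 0.03 m).
It fails at once if the tin, cork block, candlestick or bottle is moved by more than 30 mm (distance of any of wax_tin, sanding_block, candlestick, oil_bottle from where it was at the start of the episode above 0.03 m).
It also fails if it takes over 64 s, if anything falls off the work surface, if the arm or the gripper's body presses on something with over 40 N, if the wrist force passes 120 N, or if a joint passes its speed limit or range.

## Working session

There is one attempt and no reset: what is moved stays moved. The work goes in short steps, each a Python script; the robot and the scene stay as the last script left them, time stands still between calls to the robot, and variables do not carry over. Pictures are saved under pics/ and viewed, about 8 in all and at most 12, crops included, and the job is handed in when it is done.

```bash
ls; mkdir -p pics
cat > h.py <<'E'
import numpy as np, cv2
from scipy.spatial.transform import Rotation as R
from workcell import arm
def cloud(name, depth, mask=None):
    p=arm.camera_params(name); K=np.array(p["intrinsics"]); T=np.linalg.inv(np.array(p["camera_from_world"]))
    m=depth>0
    if mask is not None: m&=mask
    v,u=np.nonzero(m); z=depth[v,u]
    if name=="wrist":
        a=(u-K[0,2])/K[0,0]; b=(v-K[1,2])/K[1,1]; r=np.hypot(a,b)+1e-9
        t=np.tan(r); X=np.c_[a/r*t*z,b/r*t*z,z]
    else: X=np.c_[(u-K[0,2])/K[0,0]*z,(v-K[1,2])/K[1,1]*z,z]
    return X@T[:3,:3].T+T[:3,3], np.c_[u,v]
def down(yaw): # tool down, tool x axis at yaw ; returns rotvec
    return (R.from_euler('z',yaw)*R.from_euler('x',np.pi)).as_rotvec()
def save(n,img): cv2.imwrite("pics/"+n+".png",cv2.cvtColor(img,cv2.COLOR_RGB2BGR))
E
python3 - <<'E'
from h import *
o=arm.get_obs(); print(o)
for c in("top","scene"):
    im,d=arm.grab_frame(c); save(c,im); np.save(c+"_d.npy",d)
    p=arm.camera_params(c); print(c,np.array(p["intrinsics"]).round(1).tolist(),np.linalg.inv(p["camera_from_world"]).round(3).tolist())
    for q in["hub_unit","keyed_drum","rack","sander_bed","housing_face","wax_tin","thin_drum","thick_drum","candlestick","oil_bottle","sanding_block","hub_mouth"]:
        for r in arm.cut_out(q,c)[:3]:
            if r["region"] is None: print(q,r);continue
            X,_=cloud(c,d,r["region"])
            print(c,q,round(r["score"],2),np.round(r["point"]),r["region"].sum(),X.shape[0] and (np.median(X,0).round(3),X.min(0).round(3),X.max(0).round(3)))
E
```

```text
pics
{'clock': 0.0, 'joints': array([-1.44570376e+00,  1.04717408e-01,  9.64161220e-02,  1.56389631e+00,
       -1.18199691e-05,  1.35312143e+00]), 'joint_vel': array([-0.00070671,  0.00021917,  0.00142581, -0.00115371, -0.00049249,
        0.00201304]), 'joint_efforts': array([-1.37885650e-04, -5.56936240e+01,  5.03643465e+01,  1.71972677e-02,
       -2.79787846e-04, -3.55027495e-06]), 'tcp_pos': array([ 0.20163141, -0.56473031,  0.23048248]), 'eef_rot': array([-3.09418763e+00, -5.35547172e-01, -8.32717785e-05]), 'wrist_force': array([-0.48896278, -0.10832037, -0.13769713]), 'ft_torque': array([ 0.0221029 ,  0.06154179, -0.0214368 ]), 'gripper_width': 0.08540171929949884}
top [[501.1, 0.0, 321.6], [0.0, 501.1, 193.0], [0.0, 0.0, 1.0]] [[0.006, -0.993, 0.119, 0.378], [-1.0, -0.008, -0.012, -0.08], [0.013, -0.119, -0.993, 1.247], [0.0, 0.0, 0.0, 1.0]]
top hub_unit 0.92 [323. 180.] 930 (array([ 0.552, -0.106,  0.073]), array([ 0.511, -0.141,  0.011]), array([ 0.606, -0.074,  0.083]))
top hub_unit 0.36 [191. 163.] 753 (array([0.577, 0.194, 0.131]), array([ 0.551,  0.17 , -0.005]), array
[... 4802 characters left out ...]
 ,  0.14 ]))
scene candlestick 0.48 [308. 217.] 862 (array([ 0.557, -0.084,  0.066]), array([ 0.51 , -0.134,  0.013]), array([ 0.592, -0.069,  0.078]))
scene oil_bottle 0.93 [232. 156.] 665 (array([ 0.649, -0.434,  0.073]), array([ 0.616, -0.466, -0.002]), array([ 0.675, -0.42 ,  0.15 ]))
scene oil_bottle 0.29 [253. 236.] 3569 (array([ 0.699, -0.08 ,  0.052]), array([ 0.472, -0.204, -0.006]), array([ 0.825, -0.049,  0.085]))
scene sanding_block 0.65 [281. 287.] 760 (array([0.705, 0.065, 0.026]), array([ 0.662,  0.019, -0.005]), array([0.746, 0.083, 0.032]))
scene hub_mouth 0.77 [308. 218.] 906 (array([ 0.556, -0.085,  0.066]), array([ 0.472, -0.185, -0.004]), array([ 0.592, -0.068,  0.078]))
```

Run:
```python
import cv2
a=cv2.imread("pics/top.png")
cv2.imwrite("pics/topc.png",cv2.resize(a[60:300,130:390],None,fx=2.5,fy=2.5,interpolation=cv2.INTER_CUBIC))
```

```text
(no output)
```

View pics/topc.png

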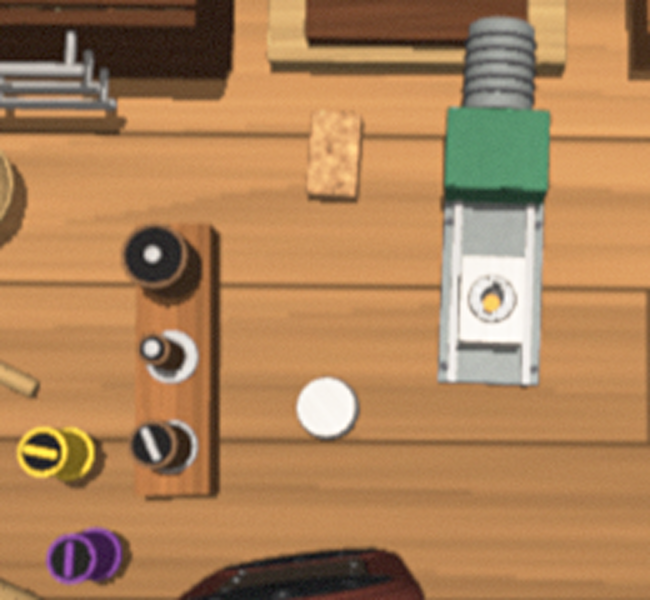

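View pics/scene.png

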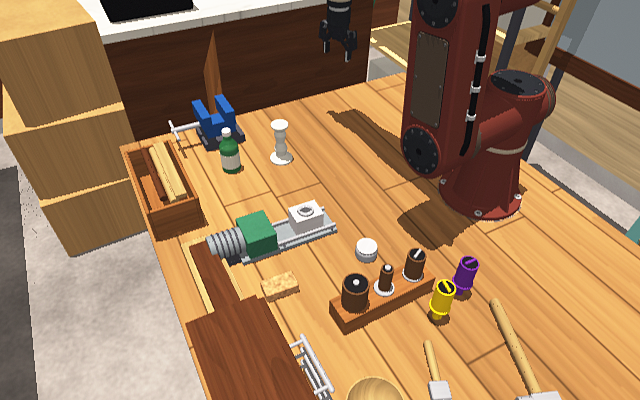

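The target drum is at about crop (155,445), world (0.41, 0.19), with the bar visible. The unit is at crop (490,300) and the housing is green at crop (497,150). The yellow and purple look-alikes stand outside the rack. Next I'll look at the unit with the wrist camera.

Run:
```python
from h import *
arm.move_ptp([0.50,-0.106,0.25],down(0.0))
print(arm.get_obs()["tcp_pos"],arm.get_obs()["clock"],arm.get_obs()["joints"].round(2))
im,d=arm.grab_frame("wrist"); save("w1",im); np.save("w1_d.npy",d)
p=arm.camera_params("wrist"); print(np.array(p["intrinsics"]).round(1).tolist(),np.linalg.inv(p["camera_from_world"]).round(3).tolist())
X,uv=cloud("wrist",d); np.savez("w1.npz",X=X,uv=uv)
for c,D in(("wrist",d),("top",np.load("top_d.npy"))):
    X,_=cloud(c,D)
    s=(X[:,1]>-.2)&(X[:,1]<-.02)&(X[:,0]>.42)
    Y=X[s]
    for nm,lo,hi,xl,xh in(("unit",.068,.0755,.48,.65),("hub",.0755,.082,.48,.62),("rails",.021,.029,.46,.65),("housing",.077,.084,.62,.78)):
        Z=Y[(Y[:,2]>lo)&(Y[:,2]<hi)&(Y[:,0]>xl)&(Y[:,0]<xh)][:,:2].astype(np.float32)
        if len(Z)>10: print(c,nm,len(Z),Z.min(0),Z.max(0),cv2.minAreaRect(Z))
```

```text
[ 0.49994557 -0.10667506  0.24988207] 3.275 [-0.47 -0.16 -0.13  1.6  -0.    2.68]
[[309.7, 0.0, 324.3], [0.0, 309.7, 199.6], [0.0, 0.0, 1.0]] [[-0.001, -0.955, -0.295, 0.574], [-1.0, 0.001, -0.001, -0.108], [0.001, 0.295, -0.955, 0.393], [0.0, 0.0, 0.0, 1.0]]
wrist unit 2999 [ 0.5082621  -0.13823739] [ 0.58988446 -0.0758824 ] ((0.5495043396949768, -0.10705232620239258), (0.06056874617934227, 0.08086296170949936), 88.19697570800781)
wrist hub 844 [ 0.5205025  -0.13618888] [ 0.58775985 -0.07748125] ((0.5527428388595581, -0.10847574472427368), (0.055996593087911606, 0.06711515039205551), 81.3642807006836)
wrist rails 1907 [ 0.47431204 -0.1497464 ] [ 0.6498189  -0.06496872] ((0.562836766242981, -0.10723214596509933), (0.08140259236097336, 0.1762077808380127), 88.44483184814453)
wrist housing 3074 [ 0.65220493 -0.16063812] [ 0.68973297 -0.0602119 ] ((0.6719876527786255, -0.11033573001623154), (0.09995295107364655, 0.037644073367118835), 88.76847839355469)
top unit 509 [ 0.51184475 -0.13599272] [ 0.5933422  -0.07648565] ((0.5525908470153809, -0.10564199090003967), (0.06009697914123535, 0.08028369396924973), 87.42243194580078)
top hub 215 [ 0.5133165  -0.13572907] [ 0.5922344  -0.07686228] ((0.552018940448761, -0.10676045715808868), (0.057712092995643616, 0.07941417396068573), 87.62816619873047)
top rails 469 [ 0.47766048 -0.1481176 ] [ 0.649933   -0.05740237] ((0.5646162033081055, -0.10342041403055191), (0.08892685174942017, 0.1723332405090332), 88.73772430419922)
top housing 1395 [ 0.65463525 -0.15930627] [ 0.7797569  -0.06099452] ((0.717219352722168, -0.1101585254073143), (0.0983206108212471, 0.1250998079776764), 89.95301818847656)
```

View pics/w1.png

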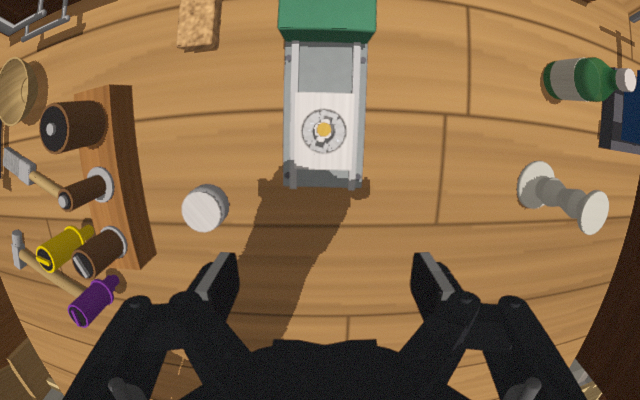

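Run:
```python
from h import *
a=-0.027; u=np.array([np.cos(a),np.sin(a),0]); 
P0=np.array([0.5095,-0.1062,0.04])
arm.command_gripper(0.02)
o=down(a)
arm.move_ptp(P0-0.04*u+[0,0,0.06],o)
arm.move_l(P0-0.04*u,0.15)
f0=arm.get_obs()["wrist_force"]; print(f0)
s=-0.02; arm.move_l(P0+s*u,0.1)
while s<0.075:
    s+=0.005 if s<0.035 else 0.0015
    arm.move_l(P0+s*u,0.06)
    ob=arm.get_obs(); f=(ob["wrist_force"]-f0)@u
    print(round(s,4),round(f,1),ob["tcp_pos"].round(4)[:2])
    if f<-25: break
arm.pause(0.3); print(arm.get_obs()["wrist_force"]-f0,arm.get_obs()["clock"])
```

```text
[ 0.25922118 -0.39811097 -0.25262493]
-0.015 -0.5 [ 0.4945 -0.1058]
-0.01 0.4 [ 0.4996 -0.1059]
-0.005 -3.4 [ 0.5043 -0.106 ]
0.0 -2.4 [ 0.5094 -0.1061]
0.005 -2.7 [ 0.5145 -0.1063]
0.01 -2.3 [ 0.5196 -0.1065]
0.015 -1.1 [ 0.5246 -0.1066]
0.02 -0.7 [ 0.5296 -0.1068]
0.025 -1.0 [ 0.5346 -0.1069]
0.03 -2.0 [ 0.5396 -0.107 ]
0.035 -1.5 [ 0.5446 -0.1072]
0.0365 -5.9 [ 0.5455 -0.1071]
0.038 -4.6 [ 0.5471 -0.1072]
0.0395 -6.2 [ 0.5486 -0.1072]
0.041 -6.0 [ 0.5501 -0.1073]
0.0425 -6.2 [ 0.5516 -0.1073]
0.044 -5.2 [ 0.5531 -0.1073]
0.0455 -3.8 [ 0.5546 -0.1073]
0.047 -6.6 [ 0.5561 -0.1074]
0.0485 -5.4 [ 0.5576 -0.1074]
0.05 -5.2 [ 0.5591 -0.1075]
0.0515 -5.2 [ 0.5606 -0.1075]
0.053 -5.1 [ 0.5621 -0.1076]
0.0545 -5.4 [ 0.5636 -0.1076]
0.056 -10.3 [ 0.5642 -0.1076]
0.0575 -20.2 [ 0.5642 -0.1075]
0.059 -29.2 [ 0.5642 -0.1075]
[-29.19787665   0.99319897  18.2572369 ] 12.5667
```

Run:
```python
from h import *
t=arm.get_obs()["tcp_pos"]; a=-0.027; u=np.array([np.cos(a),np.sin(a),0])
arm.move_l(t-0.012*u,0.1); arm.move_l(t-0.012*u+[0,0,0.12],0.25)
arm.move_l([0.575,-0.109,0.16],0.2)
im,d=arm.grab_frame("wrist"); X,uv=cloud("wrist",d); np.savez("w2.npz",X=X,uv=uv,d=d)
c,rv=cv2.projectPoints(np.zeros((1,3)),np.zeros(3),np.zeros(3),np.eye(3),None) if 0 else (0,0)
Y=X[(abs(X[:,1]+.108)<.06)&(X[:,0]>.5)]
for nm,lo,hi,xl,xh in(("unit",.068,.0748,.48,.66),("hub",.0755,.082,.57,.64),("housing",.077,.084,.645,.78)):
    Z=Y[(Y[:,2]>lo)&(Y[:,2]<hi)&(Y[:,0]>xl)&(Y[:,0]<xh)][:,:2].astype(np.float32)
    if len(Z)>10: print(nm,len(Z),Z.min(0),Z.max(0),cv2.minAreaRect(Z))
# orthographic rectified view at z=0.077 plane, 0.25mm/px, rows: -x down
p=arm.camera_params("wrist");K=np.array(p["intrinsics"]);C=np.array(p["camera_from_world"])
def ortho(cx,cy,z,n=400,s=0.0002):
    i,j=np.mgrid[:n,:n]; W=np.stack([cx-(i-n/2)*s,cy-(j-n/2)*s,np.full(i.shape,z)],-1)
    q=W@C[:3,:3].T+C[:3,3]; r=np.hypot(q[...,0],q[...,1]); th=np.arctan2(r,q[...,2])
    return cv2.remap(im,(K[0,2]+K[0,0]*th*q[...,0]/r).astype(np.float32),(K[1,2]+K[1,1]*th*q[...,1]/r).astype(np.float32),cv2.INTER_CUBIC)
save("w2o",cv2.resize(ortho(.607,-.1085,.077),(600,600)))
```

```text
unit 5379 [ 0.5738534  -0.13900481] [ 0.6545542  -0.07735036] ((0.6141534447669983, -0.10858143866062164), (0.06069550663232803, 0.0797676146030426), 88.7081298828125)
hub 1631 [ 0.57477987 -0.13326767] [ 0.6368916 -0.0783236] ((0.6062966585159302, -0.10559137910604477), (0.05365492403507233, 0.06089996546506882), 87.33143615722656)
housing 13899 [ 0.6531015  -0.16179636] [ 0.7322921  -0.05984849] ((0.692424476146698, -0.11077514290809631), (0.10056567937135696, 0.0771680623292923), 88.48052215576172)
```

View pics/w2o.png

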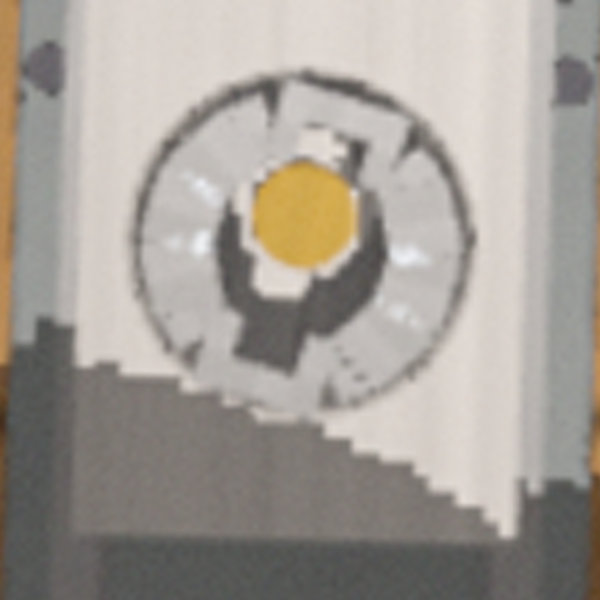

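The ortho view (0.133 mm/px) puts the hub centre at about (305,244), i.e. world (0.6143, -0.109). The keyway line runs from (264,366) to (340,131), which is a yaw of about -0.32. The unit touches the housing. Next is the drum.

```bash
cat >> h.py <<'E'
def ortho(im,p,cx,cy,z,n=400,s=0.0002):
    K=np.array(p["intrinsics"]);C=np.array(p["camera_from_world"])
    i,j=np.mgrid[:n,:n]; W=np.stack([cx-(i-n/2)*s,cy-(j-n/2)*s,np.full(i.shape,z)],-1)
    q=W@C[:3,:3].T+C[:3,3]; r=np.hypot(q[...,0],q[...,1]); th=np.arctan2(r,q[...,2])
    return cv2.remap(im,(K[0,2]+K[0,0]*th*q[...,0]/r).astype(np.float32),(K[1,2]+K[1,1]*th*q[...,1]/r).astype(np.float32),cv2.INTER_CUBIC)
E
python3 - <<'E'
from h import *
arm.move_l([0.575,-0.109,0.24],0.3)
arm.move_ptp([0.44,0.189,0.26],down(np.pi))
arm.command_gripper(0.085)
print(arm.get_obs()["joints"].round(2),arm.get_obs()["clock"])
p=arm.camera_params("wrist"); im,d=arm.grab_frame("wrist"); X,uv=cloud("wrist",d)
Y=X[(abs(X[:,0]-.411)<.05)&(abs(X[:,1]-.19)<.04)]
for nm,lo,hi in(("bar",.1345,.142),("topface",.126,.133)):
    Z=Y[(Y[:,2]>lo)&(Y[:,2]<hi)][:,:2].astype(np.float32); print(nm,len(Z),Z.min(0),Z.max(0),cv2.minAreaRect(Z),cv2.minEnclosingCircle(Z))
Z=X[(abs(X[:,2]-.055)<.004)&(X[:,0]<.66)&(X[:,0]>.3)&(abs(X[:,1]-.19)<.06)][:,:2].astype(np.float32); print("rack",cv2.minAreaRect(Z))
print(X[(X[:,2]>.12)&(abs(X[:,0]-.404)<.04)&(X[:,1]>.24)&(X[:,1]<.31)&(X[:,2]<.14)].min(0))
save("w3o",cv2.resize(ortho(im,p,.411,.19,.137,400,.0002),(600,600)))
E
```

```text
[ 0.13 -0.26 -0.19  1.63  0.    0.13] 17.1417
bar 246 [0.3941608  0.18600261] [0.42318302 0.21053116] ((0.40859007835388184, 0.19458460807800293), (0.028065405786037445, 0.019981179386377335), 58.12423324584961) ((0.4082556664943695, 0.19515815377235413), 0.015547388233244419)
topface 1309 [0.38622946 0.17348208] [0.43017653 0.2162689 ] ((0.40820544958114624, 0.1948915719985962), (0.04292643815279007, 0.043559927493333817), 84.51368713378906) ((0.4080437421798706, 0.1946357637643814), 0.022344931960105896)
rack ((0.46033012866973877, 0.19862526655197144), (0.08860135823488235, 0.32273396849632263), 87.33300018310547)
[0.37901365 0.2727004  0.12000393]
```

View pics/w3o.png

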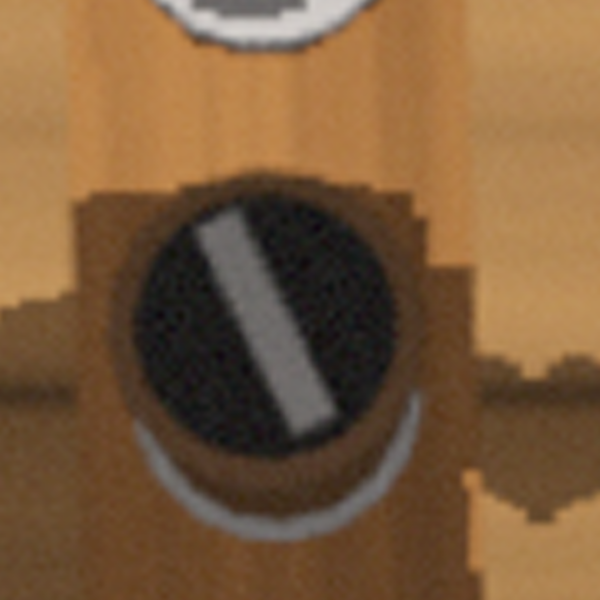

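Run:
```python
from h import *
o=down(np.pi)
arm.move_l([.4082,.1945,.20],0.25)
arm.move_l([.4082,.1945,.086],0.15)
print(arm.get_obs()["wrist_force"])
arm.command_gripper(0.0)
print(arm.get_obs()["gripper_width"],arm.get_obs()["wrist_force"])
arm.move_l([.4082,.1945,.19],0.15)
arm.pause(.1)
ob=arm.get_obs(); print(ob["gripper_width"],ob["wrist_force"],ob["tcp_pos"],ob["clock"])
p=arm.camera_params("wrist"); im,d=arm.grab_frame("wrist"); X,uv=cloud("wrist",d)
zt=.131+.104
Y=X[(abs(X[:,0]-.408)<.04)&(abs(X[:,1]-.1945)<.022)]
Z=Y[abs(Y[:,2]-zt)<.0035]; print("top",len(Z),np.median(Z,0) if len(Z) else 0, Z.min(0),Z.max(0))
save("w4",cv2.hconcat([cv2.resize(im,(640,400)),]))
save("w4o",cv2.resize(ortho(im,p,.408,.1945,zt+.006,400,.0002),(600,600)))
```

```text
[-0.59515904 -0.15516475  0.62291608]
0.042778900851515034 [-1.37628955  0.95136674  6.62556833]
0.04260014656817281 [-0.31402137 -0.80980774 -2.71911127] [0.4075084  0.1943806  0.18861262] 19.9333
top 6310 [0.40191544 0.19418217 0.23419238] [0.38505343 0.17250487 0.23151581] [0.42556232 0.21649929 0.23849997]
```

View pics/w4o.png

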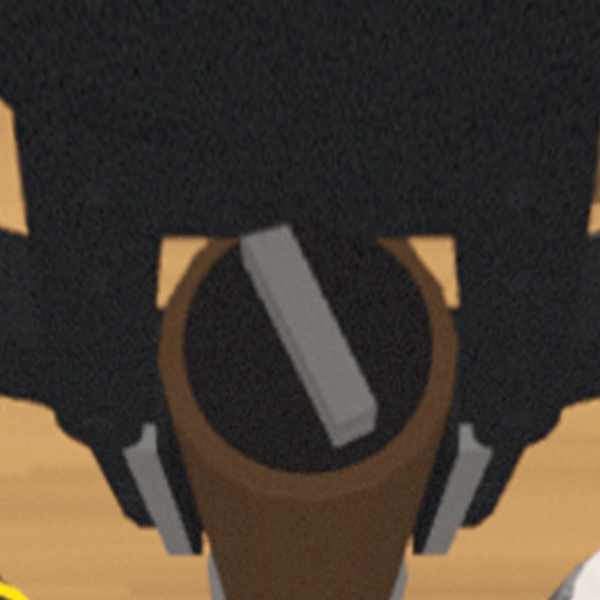

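```bash
cat > ins.py <<'E'
from h import *
H=np.array([.6143,-.1089]); Y0=np.pi-.771
def descend(x,y,yaw,z0,z1,step=.002,fmax=14,f0=0):
    z=z0; log=[]
    while z>z1:
        z=max(z-step,z1); arm.move_l([x,y,z],.05,ori=down(yaw)); ob=arm.get_obs(); f=ob["wrist_force"]-f0
        log.append((round(z,4),ob["tcp_pos"].round(4).tolist(),f.round(1).tolist()))
        if f[2]>fmax: break
    for l in log[-14:]: print(*l)
    return z,f
E
python3 - <<'E'
from ins import *
arm.move_ptp([*H,.175],down(Y0)); arm.pause(.2)
ob=arm.get_obs(); f0=ob["wrist_force"]; np.save("f0.npy",f0); print(f0,ob["joints"].round(2),ob["clock"],ob["tcp_pos"])
print(descend(*H,Y0,.158,.134,f0=f0,fmax=10)); print(arm.get_obs()["clock"])
E
```

```text
[ 1.42594066 -0.51443712 -2.97570045] [-0.38  0.17  0.07  1.47  0.    0.39] 21.5583 [ 0.61432745 -0.10775601  0.17549241]
0.156 [0.6141, -0.1088, 0.1556] [-1.3, 1.2, 1.4]
0.154 [0.6144, -0.1089, 0.1541] [-1.7, 1.2, -0.2]
0.152 [0.6142, -0.1089, 0.1518] [-1.1, 0.7, -0.6]
0.15 [0.6142, -0.1088, 0.1498] [-0.3, 0.7, 1.0]
0.148 [0.6142, -0.1088, 0.1478] [-1.6, 0.0, 0.4]
0.146 [0.6142, -0.1088, 0.1458] [-1.8, 0.2, -0.3]
0.144 [0.6142, -0.1088, 0.1438] [-1.4, 0.7, 0.4]
0.142 [0.6142, -0.1089, 0.1418] [-1.5, -0.3, -0.7]
0.14 [0.6142, -0.1088, 0.1398] [-1.1, 1.1, 0.5]
0.138 [0.6142, -0.1089, 0.1378] [-1.9, 1.4, -0.3]
0.136 [0.6142, -0.1088, 0.1358] [-2.6, 0.7, -0.1]
0.134 [0.6142, -0.1088, 0.1338] [-0.8, 1.4, 0.2]
(0.134, array([-0.81009643,  1.35580917,  0.17212879]))
24.8417
```

Shaft is in with no contact force. I'll continue down onto the spring.

Run:
```python
from ins import *
f0=np.load("f0.npy")
z,f=descend(*H,Y0,.134,.100,step=.002,f0=f0,fmax=13); arm.pause(.3)
ob=arm.get_obs(); print(z,ob["wrist_force"]-f0,ob["tcp_pos"],ob["gripper_width"],ob["clock"])
```

```text
0.132 [0.6142, -0.1089, 0.1318] [-0.9, 0.6, -0.0]
0.13 [0.6142, -0.1089, 0.1298] [-1.4, 1.7, -0.4]
0.128 [0.6142, -0.1089, 0.1278] [-0.8, 0.8, -0.0]
0.126 [0.6142, -0.1088, 0.1258] [-1.0, 0.9, 0.5]
0.124 [0.6142, -0.1089, 0.1238] [-0.5, 1.1, -1.4]
0.122 [0.6145, -0.1089, 0.1222] [-1.7, 1.4, 1.4]
0.12 [0.6144, -0.1089, 0.12] [-0.1, 1.8, 2.9]
0.118 [0.6144, -0.1089, 0.118] [0.2, 3.3, 3.1]
0.116 [0.6144, -0.1089, 0.1159] [-1.1, 1.6, 3.7]
0.114 [0.6144, -0.1089, 0.1139] [0.3, 2.5, 4.1]
0.112 [0.6144, -0.1089, 0.112] [0.3, 1.2, 3.7]
0.11 [0.6144, -0.1089, 0.1099] [1.2, 1.6, 4.2]
0.108 [0.6146, -0.109, 0.1088] [-0.7, 3.3, 11.6]
0.106 [0.6148, -0.1091, 0.1087] [-5.9, 4.7, 24.0]
0.10599999999999998 [-7.36022092  5.01774195 23.41024546] [ 0.61478517 -0.10912124  0.1087334 ] 0.042970064899473887 28.6417
```

Run:
```python
from ins import *
p=arm.camera_params("wrist"); im,d=arm.grab_frame("wrist"); X,uv=cloud("wrist",d)
t=X[(np.hypot(X[:,0]-.6145,X[:,1]+.109)<.0215)&(X[:,2]>.145)&(X[:,2]<.165)]
Z=t[t[:,2]<.156]; 
c,*_=np.linalg.lstsq(np.c_[Z[:,:2]-[.6145,-.109],np.ones(len(Z))],Z[:,2],rcond=None); print("top plane slope/height",c,len(Z),np.median(t[t[:,2]>.157],0))
u=X[(abs(X[:,0]-.6145)<.06)&(abs(X[:,1]+.109)<.04)]
print("unit top",np.median(u[(u[:,2]>.066)&(u[:,2]<.0755)],0), "housing top", np.median(X[(abs(X[:,1]+.11)<.05)&(X[:,0]>.66)&(X[:,2]>.076)&(X[:,2]<.085)],0))
ims,ds=arm.grab_frame("scene"); save("s5",cv2.resize(ims[150:270,230:390],None,fx=4,fy=4,interpolation=cv2.INTER_CUBIC))
for cc in("top",):
    a,dd=arm.grab_frame(cc); X,_=cloud(cc,dd); u=X[(abs(X[:,1]+.108)<.05)&(X[:,0]>.45)]
    g=u[(u[:,2]>.068)&(u[:,2]<.0755)&(u[:,0]<.66)]; print(g.min(0),g.max(0))
```

```text
top plane slope/height [ 0.03662735 -0.06433089  0.15402998] 6379 [ 0.6114558  -0.10918224  0.15942593]
unit top [ 0.58981768 -0.09091257  0.07351882] housing top [ 0.69033801 -0.07940589  0.08053302]Traceback (most recent call last):
  File "<stdin>", line 11, in <module>
    return umr_minimum(a, axis, None, out, keepdims, initial, where)
ValueError: zero-size array to reduction operation minimum which has no identity
```

View pics/s5.png

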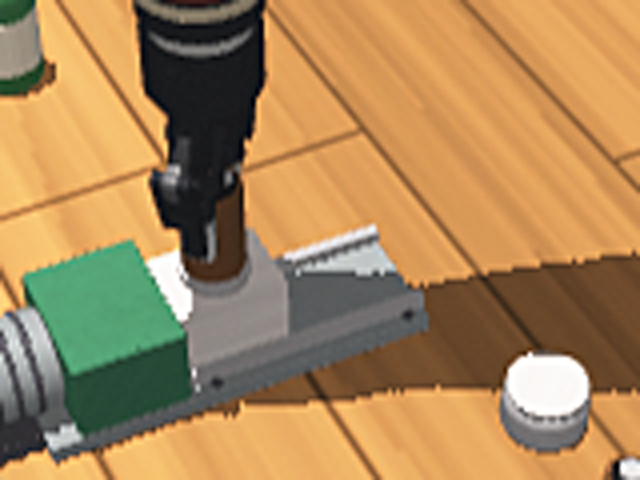

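The crop shows the drum seated on the hub and the unit against the green housing, with no visible gap. The rough plane fit suggested a tilt, so I'll check it with the bar and rim left out.

```bash
cat > chk.py <<'E'
from ins import *
def chk():
    p=arm.camera_params("wrist"); im,d=arm.grab_frame("wrist"); X,uv=cloud("wrist",d)
    def fit(Z,c0):
        for _ in range(6):
            A=np.c_[Z[:,:2]-c0,np.ones(len(Z))]; c,*_=np.linalg.lstsq(A,Z[:,2],rcond=None); r=Z[:,2]-A@c; k=abs(r)<max(2*np.median(abs(r)),.0004)
            Z=Z[k]
        return c.round(4),len(Z),r.std().round(5)
    q=X[:,:2]-[.6147,-.1091]; a=-.325; perp=-q[:,0]*np.sin(a)+q[:,1]*np.cos(a); r=np.hypot(*q.T)
    m=(r<.019)&(X[:,2]>.149)&(X[:,2]<.158)
    print("top+",fit(X[m&(perp>.006)],[.6147,-.1091]),"top-",fit(X[m&(perp<-.006)],[.6147,-.1091]),"both",fit(X[m&(abs(perp)>.006)],[.6147,-.1091]))
    n=(abs(X[:,1]+.109)<.029)&(X[:,0]>.575)&(X[:,0]<.655)&(X[:,2]>.067)&(X[:,2]<.0755); print("unit",fit(X[n],[.6147,-.1091]))
    n=(abs(X[:,1]+.11)<.049)&(X[:,0]>.66)&(X[:,0]<.76)&(X[:,2]>.075)&(X[:,2]<.085); print("housing",fit(X[n],[.7,-.11]))
    s=(r<.024)&(X[:,2]>.150)&(X[:,2]<.1565); print("top extents",X[s].min(0).round(4),X[s].max(0).round(4))
    ob=arm.get_obs(); print(ob["wrist_force"]-np.load("f0.npy"),ob["ft_torque"],ob["tcp_pos"],R.from_rotvec(ob["eef_rot"]).as_matrix()[:,2].round(4))
E
python3 -c "from chk import *; chk()"
```

```text
top+ (array([-0.0207, -0.0737,  0.1553]), 901, np.float64(0.00024)) top- (array([0.0026, 0.0111, 0.1547]), 882, np.float64(0.00025)) both (array([-0.0012, -0.0043,  0.1545]), 1752, np.float64(0.00025))
unit (array([ 0.0008, -0.0013,  0.0736]), 2334, np.float64(0.00027))
housing (array([-0.0026, -0.0029,  0.0806]), 1573, np.float64(0.00028))
top extents [ 0.592  -0.1321  0.15  ] [ 0.6362 -0.0876  0.1565]
[-7.19700586  4.36768424 24.2605171 ] [ 0.73703561  1.38106953 -0.02040997] [ 0.61478004 -0.10911203  0.10873696] [ 0.0019 -0.0012 -1.    ]
```

```bash
python3 -c "
from workcell import arm
print(arm.hand_in()); o=arm.get_obs(); print(o['clock'],o['wrist_force'],o['tcp_pos'],o['gripper_width'])"
```

```text
the job is handed in; nothing more can be done
None
the job is handed in; nothing more can be done
```

The job is handed in: the hub unit is against the housing, and the keyed drum is fully down in the hub, still gripped and pressed.

**What I did**
- I pushed the hub unit along the bed until it hit a hard stop at the housing, at about 29 N.
- I measured the keyway angle (about -0.325 rad) and the bar angle (about +0.445 rad) from the wrist camera.
- I took the keyed drum out of the rack and turned it to match. It went in at the first try, met the spring as expected, and stopped hard on the hub face.

**Last checks before hand-in**
- **Press and grip:** the drum was pressed down with about 24 N and stood still. The fingers were 43 mm apart around it.
- **Tilt:** 0.005 rad or less with the bar and rim left out. A cruder fit gave 0.074 rad; I put that down to bar and rim pixels. A separate fit to one half of the drum top also gave 0.077 rad, while the other half and the two together were near zero.
- **Height:** the drum top measured about 0.9 mm above nominal, within the 2.5 mm limit. The hard stop 13 to 14 mm after the spring was first felt agrees with it being home.
- **Hub unit:** the last camera view shows it tight against the housing. The 7 N sideways load from the drum pushes it towards the housing.
- **Failed check:** a final measurement of the unit from the top camera returned no points and I did not repeat it, so flushness rests on the push force and the wrist and scene views.

The robot's clock stood at about 29 s of the 64 s allowed.

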